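Feed a trophy base along the fence to the engraver stop

ROBOT

A 6-joint arm with a two-finger parallel gripper is mounted at the origin on the work surface. World frame = base frame: x ahead of the robot, y to its left, z up, the work surface at z = 0. Lengths are in m, angles in rad, forces in N, time in s.
With the tool pointing down it reaches from about 0.225 to 0.875 m from the base axis. Payload 3.4 kg.
Tool frame: the origin (TCP) lies at the very end of the fingers, on their centre line; the grasp point (between the pads) lies 19 mm behind it (grip_depth is the distance from the TCP to the grasp point, in m); x points along the fingers, z is the direction in which the jaws open and shut, and the axes are right-handed (so a half turn about x gives the same grasp; the last joint's range is limited). The gripper opens to 85 mm and grips with 20 to 120 N. Pads are 22 mm wide; open, the fingers measure 114 mm over their backs; the gripper's body (76 mm by 85 mm) begins 54 mm behind the grasp point. The pads swing forward as they close: fully open they stand 13 mm farther back than shut.
Start: joints at [1.11, 0.276, 1.505, -0, 1.361, -0.121], TCP at [0.192, 0.542, 0.231] pointing down, gripper open.
Joint ranges: [-2.89, 2.89], [-0.75, 2.08], [0.22, 2.7], [-1.18, 4.32], [0.11, 2.71], [-2.7, 2.7]. Speed limits (rad/s): [2.57, 2.57, 3.14, 3.14, 3.14, 3.14].

INTERFACE

Orientations are given as a unit quaternion [w, x, y, z].
In Python, from rig import get_state, get_image, sign_off, grip_depth gives the robot as it stands. The module is installed in compiled form; this text tells all that it offers.
- The arm moves only by the tool arm_command, never from a script. Its argument "series" is a list of rows, each an object with "dp": the shift along the tool's x, y, z scaled (see below), a list of three; "angular": the turn, a rotation vector about the tool's x, y, z scaled (see below), a list of three; "gripper": the finger opening in mm, from 0 to 85.4. A call has exactly 8 rows; each row shifts and turns the pose as measured when the row begins, along the tool's axes as they then stand; what a row does not reach is not made up. The controller multiplies each number of a shift by 0.12 m and each number of a turn by 90 degrees. A row lasts 1/8 s, in which the tool goes at most 62.5 mm and 10.7 degrees, less where a joint would pass 70% of its speed; a pose out of reach is approached as far as the arm can. A call with a number of a shift or a turn outside -1 to 1 is refused whole. A call with a gripper value outside its range is refused whole. The fingers move at their own pace and stop on an object; "grip_force" is the grip in N (left out, the last holds). Time passes only in rows, so rows that do not move let the fingers close, or fill a call up. It gives the time, the measured TCP pose, the force and the opening at its end, in the units of the state.
- get_state(): the state, without advancing time (a new reading comes with each control period).
- get_image(name): name is "side" or "top" or "wrist"; returns a dict with "image" (400x640x3 uint8, blue, green, red), "depth" (400x640 float32, m along the optical axis (not along the pixel's ray), 0 where there is no reading), "mtx" (3x3 intrinsics, pixels), "view" (4x4, takes a point from world to camera coordinates); the wrist camera has in their place "mount" (4x4, takes a point from camera to tool coordinates, whose origin is the TCP and whose axes are the tool frame's). Camera axes: x right, y up, looking along -z (the intrinsics and any distortion apply to the point x, -y, -z); pixel columns grow to the right and rows downward; lengths in m; the calibration is good to about 2 mm. A picture is of the moment at which its call begins: read the wrist's pose just before it.
- sign_off(): hands the job in, once; it reports no verdict.
The state is a dict: "clock": time; "qpos": joint angles; "qd": joint speeds; "effort": joint torques, N m; "position": TCP position; "ee_rot": TCP orientation; "contact_force": force on the tool from outside, world axes, zero at the start; "moment": the same for the moment, N m; "width": finger opening in m.
Only numpy, scipy, OpenCV 4.12 (cv2) and the standard library are available. Lean on these libraries where they do the work, as an engineer would, in place of code of your own. Each camera call takes 0.05 s, during which the arm holds its last target. There are 200 camera calls.

TASK

Pick up the push stick with the red grip and use it, not the fingers, on the dark wooden trophy base that lies on the feed board: near where the base lies, first close it up flush against the aluminium fence, then feed it along the fence, always kept against it, up to the yellow stop. Then lay the push stick flat on the desk, off the feed board, and let go, leaving the base flat, flush with the fence and up against the stop.

Things in the scene. Friction and masses are not known exactly. Their poses are not given: they have to be found in the camera images.
- jig: Fixed grey feed board 120 x 400 x 10 mm; origin: centre of its underside. Its x points across to the fence (away from the robot), y is the feed direction. On it, 28 mm high over the board: aluminium fence, guiding face x = +35, back x = +55 mm, full length; yellow stop, face y = +150, x -30 to +35 mm. Engraver head behind the fence: x 60 to 110, y 55 to 155, 61 mm high. Lane open from x = -60 mm.
- base_centre (a point): Centre of the loose dark wooden trophy base with brass plate (0.2 kg), 60 (x) by 90 (y) by 30 mm high, half-way up. It lies in the board's lane, 90 mm side along the fence, 12 to 20 mm clear of it, up to 4 degrees askew. Flush at fence and stop, this point is at x +5, y +105, z +25 mm of the board and its axes match the board's. The pale marble look-alike on the desk is not used.
- stick_grip (a point): Centre of the push stick's red upright grip: 60 mm long (x), 22 wide (y), 36 high; the point is 34 mm above the stick's underside, 18 below its top. Axes: x forward along the stick, z up. The stick (0.12 kg) lies flat on the desk; its pale wooden bar under the grip is 24 mm wide, 16 thick, from x -100 to +50 mm. Grasp across the 22 mm, from above.
- stick_heel (a point): Middle of the pushing face of the stick's L-shaped front end, 60 mm ahead of the grip centre, 8 mm above the underside; axes as the grip's. The heel face spans y -12 to +42 mm; a cheek reaches 65 mm forward from it on the +y side, inner face y = +32, outer y = +42 mm; all 16 mm thick. In use: stick along the feed direction, heel behind the base, cheek along its side away from the fence.
Things that resemble listed ones, but are neither listed nor needed, are in the scene too. What is shaped like the part that bears base_centre but green or turquoise is not meant. Several things look just like the part that bears stick_grip: the one meant starts farthest from the robot's base.

How it is judged:
On the way, in this order (a step that is already met when the one before it is completed fails the run):
1. the base is closed up to the fence (within 8 mm, within 6 degrees of parallel) with the stick, before its centre passes y = +30 mm of the board (x of base_centre in the frame of jig above -0.003 m and angle between the y axis of base_centre and the y axis of jig, either way round below 0.105 rad and y of base_centre in the frame of jig below 0.03 m and contact force between the fingers and stick above 1 N), for 0.1 s.
2. the held stick has fed the base to within 12 mm of the stop, against the fence (y of base_centre in the frame of jig above 0.093 m and x of base_centre in the frame of jig above -0.003 m and contact force between the fingers and stick above 1 N), for 0.1 s.
At the end, for the whole second after the job is handed in: The base lies flat on the board, within 8 mm of the fence, within 10 degrees of parallel to it and within 12 mm of the stop; the push stick lies flat on the desk, off the board, released; both at rest (y of base_centre in the frame of jig between 0.093 and 0.112 m and x of base_centre in the frame of jig between -0.003 and 0.012 m and z of base_centre in the frame of jig below 0.029 m and angle between base_centre's own z axis and vertical below 0.1 rad and angle between the y axis of base_centre and the y axis of jig, either way round below 0.175 rad and height (world z) of stick_grip below 0.039 m and angle between stick_grip's own z axis and vertical below 0.05 rad and linear speed of each of base, stick below 0.02 m/s); the robot touches nothing.
It fails at once if the base is touched by the fingers or the arm (contact force between any of the fingers, the arm and base above 1 N).
It fails at once if the base strays more than 12 mm from the fence once its centre is past y = +40 mm of the board (y of base_centre in the frame of jig above 0.04 m and x of base_centre in the frame of jig below -0.007 m).
It fails at once if the base is lifted more than 15 mm off the board or tipped over 25 degrees (z of base_centre in the frame of jig above 0.04 m or angle between base_centre's own z axis and vertical above 0.44 rad).
It also fails if it takes over 51 s, if anything falls off the work surface, if the arm or the gripper's body presses on something with over 40 N, if the wrist force passes 120 N, or if a joint passes its speed limit or range.

## Working session

There is one attempt and no reset: what is moved stays moved. The work goes in short steps, Python scripts to look and compute and a tool call to move; the robot and the scene stay as the last step left them, time stands still between calls to the robot, and variables do not carry over. Pictures are saved under pics/ and viewed, about 8 in all and at most 12, crops included, and the job is handed in when it is done.

Besides the shell and the picture viewer there is one more tool, called after ">>>" as name(argument=value, ...), one argument or row to a line, values as JSON. arm_command: Moves the arm, as the interface text tells. Its arguments: {"type":"object","properties":{"series":{"type":"array","items":{"type":"object","properties":{"dp":{"type":"array","items":{"type":"number"}},"angular":{"type":"array","items":{"type":"number"}},"gripper":{"type":"number"}}}},"grip_force":{"type":"number"}},"required":["series"]}

```bash
mkdir -p pics; cat > h.py <<'E'
import numpy as np, cv2
from rig import get_state,get_image
def cloud(d):
    K=d["mtx"];z=d["depth"];v,u=np.mgrid[:z.shape[0],:z.shape[1]]
    p=np.stack([(u-K[0,2])/K[0,0]*z,-(v-K[1,2])/K[1,1]*z,-z,np.ones_like(z)],-1)
    return (p@np.linalg.inv(d["view"]).T)[...,:3]
def ray(d,uv,h):
    K=d["mtx"];T=np.linalg.inv(d["view"]);uv=np.atleast_2d(uv).astype(float)
    r=np.c_[(uv[:,0]-K[0,2])/K[0,0],-(uv[:,1]-K[1,2])/K[1,1],-np.ones(len(uv))]@T[:3,:3].T
    o=T[:3,3];return o+r*((h-o[2])/r[:,2])[:,None]
E
python3 - <<'E'
from h import *
s=get_state();print({k:np.round(v,3) for k,v in s.items()})
for n in("top","side"):
    d=get_image(n);cv2.imwrite(f"pics/{n}0.png",d["image"]);np.savez(f"{n}0.npz",**d);print(d.keys(),d["mtx"].round(1).tolist(),np.linalg.inv(d["view"]).round(3).tolist())
E
```

```text
{'clock': np.float64(0.0), 'qpos': array([ 1.11 ,  0.277,  1.506, -0.   ,  1.361, -0.121]), 'qd': array([ 0.001,  0.001, -0.001, -0.001, -0.001,  0.001]), 'effort': array([-1.000e-03, -4.168e+01, -2.458e+01, -0.000e+00,  1.100e-02,
       -0.000e+00]), 'position': array([0.191, 0.542, 0.23 ]), 'ee_rot': array([ 0.577, -0.409,  0.578,  0.408]), 'contact_force': array([ 0.279, -0.344,  0.093]), 'moment': array([ 0.01 ,  0.014, -0.026]), 'width': np.float64(0.085)}
dict_keys(['image', 'depth', 'mtx', 'view']) [[491.0, 0.0, 308.3], [0.0, 491.0, 196.5], [0.0, 0.0, 1.0]] [[0.004, 0.973, -0.229, 0.158], [-1.0, 0.003, -0.005, 0.044], [-0.004, 0.229, 0.973, 1.277], [0.0, 0.0, 0.0, 1.0]]
dict_keys(['image', 'depth', 'mtx', 'view']) [[438.8, 0.0, 319.1], [0.0, 438.8, 200.8], [0.0, 0.0, 1.0]] [[0.856, 0.362, -0.37, 0.034], [-0.517, 0.572, -0.637, -0.616], [-0.019, 0.736, 0.677, 0.763], [0.0, 0.0, 0.0, 1.0]]
```

View pics/top0.png

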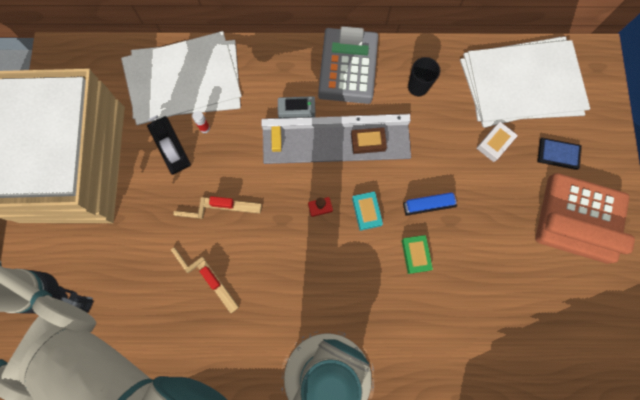

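View pics/side0.png

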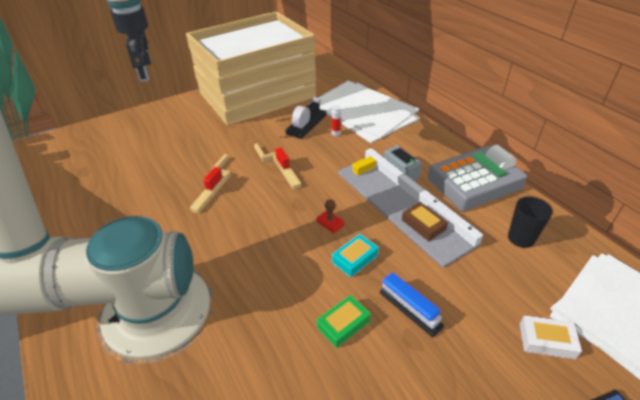

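Top view: two red-grip sticks at pixels (221,203) and (209,278). The first is farther from the robot base at (330,380), so it fits. The dark base is at (369,139) and the fence runs along row ~121. The yellow stop is at (276,139). The stick's heel already points left (+y) with its cheek toward the robot, as needed.

```bash
cat > m.py <<'E'
from h import *
def blob(d,m,c,rad=40):
    n,l,st,ce=cv2.connectedComponentsWithStats(m.astype(np.uint8))
    ok=[i for i in range(1,n) if st[i,4]>15 and np.hypot(*(ce[i]-c))<rad]
    return l==max(ok,key=lambda i:st[i,4])
def rect(d,m,h):
    cs,_=cv2.findContours(m.astype(np.uint8),0,1);c=max(cs,key=cv2.contourArea)[:,0]
    p=ray(d,c,h)[:,:2].astype(np.float32)
    (cx,cy),(w,hh),a=cv2.minAreaRect(p);a%=180
    if w<hh:w,hh,a=hh,w,(a+90)%180
    return np.round([cx,cy,w,hh,a],4)
E
cat > a.py <<'E'
from m import *
d=dict(np.load("top0.npz"));im=d["image"];P=cloud(d)
H=cv2.cvtColor(im,cv2.COLOR_BGR2HSV);h,s,v=cv2.split(H)
red=((h<6)|(h>174))&(s>190)&(v>90)
for c in((221,203),(209,278)):
    m=blob(d,red,c,15);print("grip",np.argwhere(m).mean(0)[::-1],rect(d,m,.052),np.median(P[m],0),np.linalg.norm(rect(d,m,.052)[:2]))
# height masks
Z=P[...,2]
def box(u0,u1,v0,v1):
    b=np.zeros(Z.shape,bool);b[v0:v1,u0:u1]=1;return b
print("desk z",np.median(Z[box(260,300,180,230)]))
b=box(170,265,190,220)&(Z>.008)&(Z<.03);print("stickbar",b.sum(),rect(d,b,.016),np.median(Z[b]))
b=box(345,392,125,157)&(Z>.028)&(Z<.055);print("base hm",b.sum(),rect(d,b,.04),np.median(Z[b]))
brass=(h>12)&(h<28)&(s>120)&(v>150)&box(350,390,128,152);print("brass",brass.sum(),rect(d,brass,.04))
y=(h>18)&(h<35)&(s>150)&(v>130)&box(265,290,120,160);print("stop",y.sum(),rect(d,y,.038),np.median(Z[y]))
f=box(255,415,110,135)&(Z>.03)&(Z<.045);print("fence",f.sum(),rect(d,f,.038))
g=box(255,420,110,170)&(Z>.004)&(Z<.06);print("board",g.sum(),rect(d,g&(Z<.018),.01))
c1=cv2.resize(im[180:320,160:280],None,fx=4,fy=4,interpolation=2);c2=cv2.resize(im[105:170,250:425],None,fx=4,fy=4,interpolation=2)
o=np.zeros((560,800,3),np.uint8);o[:,:480]=c1;o[:260,480:]=c2[:,:320]
cv2.imwrite("pics/c1.png",c1);cv2.imwrite("pics/c2.png",c2)
E
python3 a.py
```

```text
grip [220.77083333 201.63541667] [4.32400e-01 2.74300e-01 5.88000e-02 2.28000e-02 8.37378e+01] [0.43197409 0.27430799 0.05052289] 0.5120646931785084
grip [209.32085561 277.63101604] [2.40400e-01 2.94000e-01 5.62000e-02 2.02000e-02 3.78842e+01] [0.23921526 0.29430172 0.05102658] 0.37977382742890536
desk z -0.0010584166194368416
stickbar 539 [4.26000e-01 2.90000e-01 2.25600e-01 5.37000e-02 9.01907e+01] 0.014911637217450036
base hm 758 [ 6.0610e-01 -1.0970e-01  9.0600e-02  6.3400e-02  9.5363e+01] 0.038306912238031954
brass 297 [ 6.08900e-01 -1.10000e-01  6.06000e-02  3.68000e-02  9.56099e+01]
stop 207 [0.6086 0.1373 0.0651 0.0214 1.209 ] 0.036788473638474484
fence 1504 [ 6.64700e-01 -2.19000e-02  3.97100e-01  5.44000e-02  9.61975e+01]
board 6682 [ 6.06500e-01 -2.48000e-02  4.03200e-01  1.02600e-01  9.23559e+01]
```

View pics/c1.png

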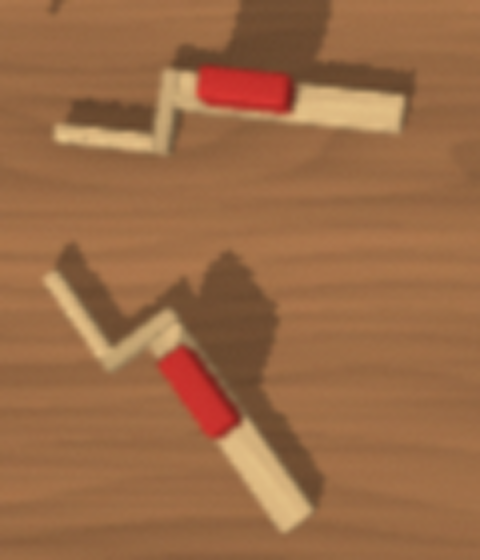

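View pics/c2.png

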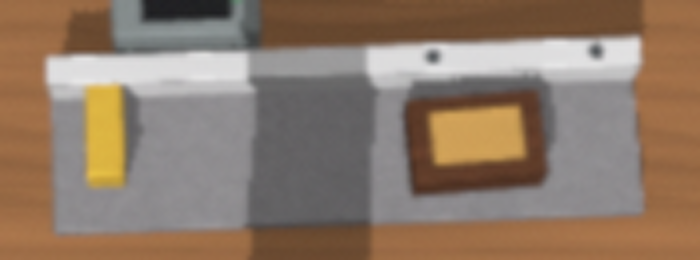

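Crops confirm the meant stick (upper one, grip at top-view (221,203), 0.51 m from the base against 0.38 m). Its heel points left and its cheek is on the robot side. The base is ~3° askew to the board. Next I refine the angles with edge line fits.

```bash
cat > b.py <<'E'
from m import *
d=dict(np.load("top0.npz"));im=d["image"];g=cv2.cvtColor(im,cv2.COLOR_BGR2GRAY).astype(np.float32)
H=cv2.cvtColor(im,cv2.COLOR_BGR2HSV);S=H[...,1].astype(np.float32)
def edge(ch,us,vline,w,z,sgn):
    pts=[]
    for u in us:
        v0=int(round(vline(u)));c=ch[v0-w:v0+w+1,u];gr=sgn*np.gradient(c);k=int(gr[1:-1].argmax())+1
        a,b,e=gr[k-1:k+2];den=a-2*b+e;off=.5*(a-e)/den if den else 0
        pts.append((u,v0-w+k+np.clip(off,-1,1)))
    p=ray(d,np.array(pts,float),z)[:,:2].astype(np.float32)
    vx,vy,x0,y0=cv2.fitLine(p,cv2.DIST_HUBER,0,.001,.001).ravel()
    if vy<0:vx,vy=-vx,-vy
    r=(p-[x0,y0])@[vy,-vx]
    return np.degrees(np.arctan2(vy,vx)),x0-y0*vx/vy,r.std()
L=lambda a,b:(lambda u:a[1]+(u-a[0])*(b[1]-a[1])/(b[0]-a[0]))
us=[u for u in range(264,408) if not 311<u<345]
C=lambda x,y:(250+x/4,105+y/4)
print("board front (S rises down)",edge(S,us,L(C(55,234),C(640,213)),4,.01,1))
print("fence back top (S falls down)",edge(S,[u for u in us if u>345],L(C(48,58),C(640,38)),4,.038,-1))
print("fence face top ",edge(g,us,L(C(48,87-6),C(640,67)),4,.038,-1))
C=lambda x,y:(160+x/4,180+y/4)
print("stick bar near edge",edge(S,range(236,258),L(C(180,110),C(400,132)),3,.016,1))
print("stick bar far edge",edge(S,range(236,258),L(C(300,87),C(405,96)),3,.016,-1))
print("cheek near",edge(S,range(177,198),L(C(60,143),C(160,154)),3,.010,1))
print("cheek far",edge(S,range(177,195),L(C(60,124),C(150,132)),3,.016,-1))
C=lambda x,y:(250+x/4,105+y/4)
print("base near",edge(g,range(355,385),L(C(412,180),C(545,170)),4,.04,1))
print("base far",edge(g,range(355,385),L(C(406,100),C(540,91)),4,.04,-1))
for n,x,y,z in(("left end board",52,160,.01),("right end board",642,140,.01),("stop right edge",124,140,.038),("base R",547,135,.04),("base L",406,140,.04),("bar end R",403,0,0)):
    if n!="bar end R":print(n,ray(d,C(x,y),z).round(4))
K=lambda x,y:(160+x/4,180+y/4)
print("bar rear",ray(d,K(403,112),.016).round(4),"heel front",ray(d,K(157,105),.016).round(4),"cheek tip",ray(d,K(54,132),.016).round(4))
E
python3 b.py
```

```text
board front (S rises down) (np.float32(92.1954), np.float32(0.5540435), np.float32(0.00017873805))
fence back top (S falls down) (np.float32(92.212685), np.float32(0.6732866), np.float32(0.00028195546))
fence face top  (np.float32(90.74777), np.float32(0.64594984), np.float32(0.0040453076))
stick bar near edge (np.float32(84.012436), np.float32(0.39065793), np.float32(0.00024177168))
stick bar far edge (np.float32(83.78172), np.float32(0.41891268), np.float32(0.00084819767))
cheek near (np.float32(84.15127), np.float32(0.36236542), np.float32(0.00016337394))
cheek far (np.float32(84.391136), np.float32(0.37772942), np.float32(0.0003278734))
base near (np.float32(95.014015), np.float32(0.5587652), np.float32(0.0006387589))
base far (np.float32(97.135315), np.float32(0.62532866), np.float32(0.0018491915))
left end board [[0.5998 0.1744 0.01  ]]
right end board [[ 0.6152 -0.2268  0.01  ]]
stop right edge [[0.6042 0.1239 0.038 ]]
base R [[ 0.6078 -0.1575  0.04  ]]
base L [[ 0.604  -0.0637  0.04  ]]
bar rear [[0.4236 0.1753 0.016 ]] heel front [[0.4277 0.3372 0.016 ]] cheek tip [[0.4094 0.4037 0.016 ]]
```

Jig pose: origin ≈ (0.619, −0.026), turned +2.2°. The board width, length and stop position agree with the given sizes to within about 4 mm. The base is at about (−0.013, −0.083) in the jig frame, ~18 mm clear of the fence. The stick grip is at ≈ (0.4345, 0.275), forward at 84.1°. Starting to move: first turn the jaws and go down.

```bash
cat > go.py <<'E'
# usage: go.py w x y z yawdeg | go.py j X Y z yaw_jig : remaining move, in tool-axis units of arm_command (total)
import sys;from h import *
O=np.array([.6187,-.0263]);th=np.radians(2.2);J=np.array([[np.cos(th),-np.sin(th)],[np.sin(th),np.cos(th)]])
s=get_state();w,x,y,z=s["ee_rot"]
from scipy.spatial.transform import Rotation as Ro
R=Ro.from_quat([x,y,z,w]);M=R.as_matrix();p=np.array(s["position"]);yaw=np.degrees(np.arctan2(M[1,2],M[0,2]))
print("t",round(float(s["clock"]),2),"p",p.round(4),"yaw",yaw.round(2),"down",M[:,0].round(3),"jig",(J.T@(p[:2]-O)).round(4),"F",np.round(s["contact_force"],1),"w",round(float(s["width"]),4),"q",np.round(s["qpos"],2))
if len(sys.argv)>1:
    a=[float(v) for v in sys.argv[2:]];t=np.array(a[:3])
    if sys.argv[1]=="j":t[:2]=O+J@t[:2];a[3]+=2.2
    yr=np.radians(a[3]);T=np.array([[0,-np.sin(yr),np.cos(yr)],[0,np.cos(yr),np.sin(yr)],[-1,0,0]])
    print("dp total units",(M.T@(t-p)/.12).round(3),"turn units",((Ro.from_matrix(M.T@T)).as_rotvec(degrees=True)/90).round(3))
E
echo
```

>>> arm_command(
  series=[
    {"dp": [0.05,0,0],"angular": [0.107,0,0],"gripper": 85},
    {"dp": [0.05,0,0],"angular": [0.107,0,0],"gripper": 85},
    {"dp": [0.05,0,0],"angular": [0.107,0,0],"gripper": 85},
    {"dp": [0.05,0,0],"angular": [0.107,0,0],"gripper": 85},
    {"dp": [0.05,0,0],"angular": [0.107,0,0],"gripper": 85},
    {"dp": [0.05,0,0],"angular": [0.107,0,0],"gripper": 85},
    {"dp": [0.05,0,0],"angular": [0.107,0,0],"gripper": 85},
    {"dp": [0.05,0,0],"angular": [0.107,0,0],"gripper": 85},
  ],
)

```text
clock: 1.1
position: [0.1902, 0.5393, 0.1774]
ee_rot: [0.704, 0.053, 0.706, -0.059]
contact_force: [-0.0, 0.2, 0.1]
width: 0.0849
```

```bash
python3 go.py w .4345 .275 .12 -5.9
```

```text
t 1.1 p [0.1902 0.5393 0.1774] yaw -9.07 down [-0.004 -0.008 -1.   ] jig [-0.4065  0.5816] F [-0.   0.2  0.1] w 0.0849 q [1.11 0.31 1.59 0.   1.25 1.27]
dp total units [ 0.488 -1.85   2.359] turn units [-0.035 -0.002  0.006]
```

>>> arm_command(
  series=[
    {"dp": [0.03,-0.23,0.295],"angular": [-0.004,0,0],"gripper": 85},
    {"dp": [0.03,-0.23,0.295],"angular": [-0.004,0,0],"gripper": 85},
    {"dp": [0.03,-0.23,0.295],"angular": [-0.004,0,0],"gripper": 85},
    {"dp": [0.03,-0.23,0.295],"angular": [-0.004,0,0],"gripper": 85},
    {"dp": [0.03,-0.23,0.295],"angular": [-0.004,0,0],"gripper": 85},
    {"dp": [0.03,-0.23,0.295],"angular": [-0.004,0,0],"gripper": 85},
    {"dp": [0.03,-0.23,0.295],"angular": [-0.004,0,0],"gripper": 85},
    {"dp": [0.03,-0.23,0.295],"angular": [-0.004,0,0],"gripper": 85},
  ],
)

```text
clock: 2.1
position: [0.4448, 0.2758, 0.1452]
ee_rot: [0.704, 0.031, 0.709, -0.04]
contact_force: [1.5, 0.1, -0.5]
width: 0.0847
```

```bash
python3 go.py w .4345 .275 .12 -5.9; python3 - <<'E'
from m import *
from scipy.spatial.transform import Rotation as Ro
s=get_state();d=get_image("wrist");w,x,y,z=s["ee_rot"]
T=np.eye(4);T[:3,:3]=Ro.from_quat([x,y,z,w]).as_matrix();T[:3,3]=s["position"];d["view"]=np.linalg.inv(T@d["mount"])
cv2.imwrite("pics/w1.png",d["image"]);np.savez("w1.npz",**d)
h,sa,v=cv2.split(cv2.cvtColor(d["image"],cv2.COLOR_BGR2HSV));red=((h<6)|(h>174))&(sa>170)&(v>80)
n,l,st,ce=cv2.connectedComponentsWithStats(red.astype(np.uint8));print(st[1:][st[1:,4]>100],ce[1:][st[1:,4]>100]);P=cloud(d)
i=1+st[1:,4].argmax();m=l==i
zz=P[m][:,2];print("z pct",np.percentile(zz,[5,50,95]));top=m&(P[...,2]>.047)&(P[...,2]<.058)
print(top.sum(),rect(d,top,.052))
E
```

```text
t 2.1 p [0.4448 0.2758 0.1452] yaw -5.77 down [-0.008 -0.011 -1.   ] jig [-0.1622  0.3085] F [ 1.5  0.1 -0.5] w 0.0847 q [ 0.43  0.27  1.74 -0.01  1.14  0.53]
dp total units [ 0.211 -0.013 -0.083] turn units [ 0.001 -0.004  0.008]
[[ 556   68   59   41 1656]
 [ 294  159   27   77 1981]
 [  27  162   84   69 2965]] [[582.05374396  89.13888889]
 [307.26299849 197.35032812]
 [ 68.45126476 195.42799325]]
z pct [0.02592631 0.05061343 0.05246602]
1910 [2.45100e-01 2.95200e-01 6.11000e-02 2.04000e-02 3.77413e+01]
```

View pics/w1.png

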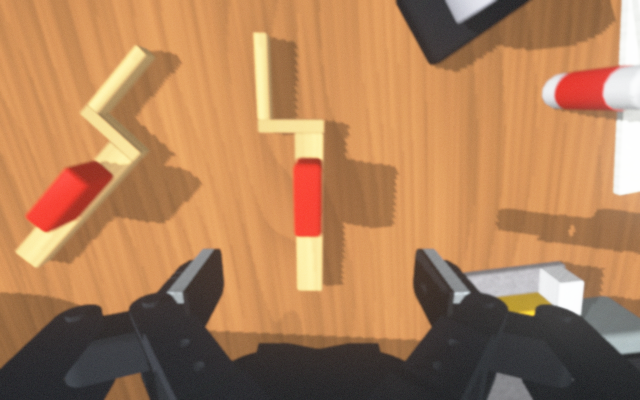

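Wrist view: the meant stick is centred, grip at (307,197), aligned with the image column. The jaws straddle it at columns 215 and 420. I measure that blob, not the larger one at (68,195), which is the other stick.

```bash
python3 - <<'E'
from m import *
d=dict(np.load("w1.npz"));P=cloud(d);h,sa,v=cv2.split(cv2.cvtColor(d["image"],cv2.COLOR_BGR2HSV));red=((h<6)|(h>174))&(sa>170)&(v>80)
m=blob(d,red,(307,197),20);top=m&(P[...,2]>.046);print(top.sum(),np.median(P[top][:,2]),rect(d,top,.052),rect(d,m,.052))
b=(P[...,2]>.008)&(P[...,2]<.022);b[:,:285]=0;b[:,335:]=0;b[:235]=0;b[300:]=0;print("bar rear part",rect(d,b,.016))
E
```

```text
1934 0.05139222714349269 [4.34900e-01 2.76600e-01 5.80000e-02 1.99000e-02 8.42951e+01] [4.35000e-01 2.77700e-01 6.02000e-02 1.99000e-02 8.42951e+01]
bar rear part [4.27000e-01 2.04900e-01 5.58000e-02 2.32000e-02 8.43454e+01]
```

>>> arm_command(
  series=[
    {"dp": [0.03,0.0,-0.045],"angular": [0.001,-0.004,0.008],"gripper": 85},
    {"dp": [0.1,0.01,-0.04],"angular": [0,0,0],"gripper": 85},
    {"dp": [0.15,0,0],"angular": [0,0,0],"gripper": 85},
    {"dp": [0.15,0,0],"angular": [0,0,0],"gripper": 85},
    {"dp": [0.15,0,0],"angular": [0,0,0],"gripper": 85},
    {"dp": [0.12,0,0],"angular": [0,0,0],"gripper": 85},
    {"dp": [0.05,0,0],"angular": [0,0,0],"gripper": 85},
    {"dp": [0,0,0],"angular": [0,0,0],"gripper": 85},
  ],
)

```text
clock: 3.15
position: [0.4281, 0.2777, 0.0477]
ee_rot: [0.704, 0.033, 0.708, -0.036]
contact_force: [-0.2, -0.3, -0.2]
width: 0.0852
```

```bash
python3 go.py w .435 .277 .029 -5.8
```

```text
t 3.15 p [0.4281 0.2777 0.0477] yaw -5.56 down [-0.006 -0.004 -1.   ] jig [-0.1788  0.311 ] F [-0.2 -0.3 -0.2] w 0.0852 q [ 0.44  0.36  1.9  -0.    0.89  0.54]
dp total units [0.156 0.001 0.058] turn units [ 0.003 -0.003  0.003]
```

>>> arm_command(
  series=[
    {"dp": [0.05,0,0.03],"angular": [-0.001,-0.003,0.003],"gripper": 85},
    {"dp": [0.05,0,0.028],"angular": [0,0,0],"gripper": 85},
    {"dp": [0.05,0,0],"angular": [0,0,0],"gripper": 85},
    {"dp": [0.005,0,0],"angular": [0,0,0],"gripper": 85},
    {"dp": [0,0,0],"angular": [0,0,0],"gripper": 60},
    {"dp": [0,0,0],"angular": [0,0,0],"gripper": 45},
    {"dp": [0,0,0],"angular": [0,0,0],"gripper": 40},
    {"dp": [0,0,0],"angular": [0,0,0],"gripper": 40},
  ],
  grip_force=60,
)

```text
clock: 4.15
position: [0.4366, 0.2777, 0.0293]
ee_rot: [0.707, 0.035, 0.705, -0.033]
contact_force: [-0.9, -0.2, -0.1]
width: 0.0402
```

```bash
python3 go.py w .435 .277 .029 -5.8
```

```text
t 4.15 p [0.4366 0.2777 0.0293] yaw -5.46 down [ 0.003  0.003 -1.   ] jig [-0.1703  0.3108] F [-0.9 -0.2 -0.1] w 0.0402 q [0.43 0.39 1.91 0.   0.84 0.53]
dp total units [ 0.003 -0.007 -0.012] turn units [ 0.004  0.002 -0.002]
```

>>> arm_command(
  series=[
    {"dp": [0,-0.005,-0.01],"angular": [0.004,0.002,-0.002],"gripper": 25},
    {"dp": [0,0,0],"angular": [0,0,0],"gripper": 10},
    {"dp": [0,0,0],"angular": [0,0,0],"gripper": 10},
    {"dp": [0,0,0],"angular": [0,0,0],"gripper": 10},
    {"dp": [0,0,0],"angular": [0,0,0],"gripper": 10},
    {"dp": [0,0,0],"angular": [0,0,0],"gripper": 10},
    {"dp": [-0.06,0,0],"angular": [0,0,0],"gripper": 10},
    {"dp": [-0.1,0,0],"angular": [0,0,0],"gripper": 10},
  ],
  grip_force=60,
)

```text
clock: 5.15
position: [0.4343, 0.2768, 0.0486]
ee_rot: [0.705, 0.035, 0.707, -0.037]
contact_force: [-0.0, 0.7, -1.4]
width: 0.0209
```

```bash
python3 go.py j -.028 -.202 .14 0;python3 go.py w .435 .277 .14 -3.5
```

```text
t 5.15 p [0.4343 0.2768 0.0486] yaw -5.84 down [-0.003 -0.002 -1.   ] jig [-0.1726  0.31  ] F [-0.   0.7 -1.4] w 0.0209 q [ 0.43  0.36  1.89 -0.    0.89  0.53]
dp total units [-0.758 -4.057  1.788] turn units [-0.089 -0.002  0.001]
t 5.15 p [0.4343 0.2768 0.0486] yaw -5.84 down [-0.003 -0.002 -1.   ] jig [-0.1726  0.31  ] F [-0.   0.7 -1.4] w 0.0209 q [ 0.43  0.36  1.89 -0.    0.89  0.53]
dp total units [-0.761  0.001  0.003] turn units [-0.026 -0.002  0.001]
```

>>> arm_command(
  series=[
    {"dp": [-0.2,0,0],"angular": [-0.011,0,0],"gripper": 10},
    {"dp": [-0.2,-0.1,0.04],"angular": [-0.011,0,0],"gripper": 10},
    {"dp": [-0.2,-0.2,0.08],"angular": [-0.011,0,0],"gripper": 10},
    {"dp": [-0.16,-0.3,0.13],"angular": [-0.011,0,0],"gripper": 10},
    {"dp": [0,-0.35,0.155],"angular": [-0.011,0,0],"gripper": 10},
    {"dp": [0,-0.35,0.155],"angular": [-0.011,0,0],"gripper": 10},
    {"dp": [0,-0.35,0.155],"angular": [-0.011,0,0],"gripper": 10},
    {"dp": [0,-0.35,0.155],"angular": [-0.011,0,0],"gripper": 10},
  ],
)

```text
clock: 6.15
position: [0.5373, 0.0317, 0.1513]
ee_rot: [0.709, -0.017, 0.704, 0.017]
contact_force: [0.5, 0.0, -1.3]
width: 0.0208
```

```bash
python3 go.py j -.028 -.202 .14 0
```

```text
t 6.15 p [0.5373 0.0317 0.1513] yaw 2.73 down [ 0.007  0.001 -1.   ] jig [-0.0791  0.061 ] F [ 0.5  0.  -1.3] w 0.0208 q [-0.07  0.28  1.72  0.    1.14 -0.12]
dp total units [ 0.095 -2.196  0.405] turn units [ 0.006  0.005 -0.   ]
```

>>> arm_command(
  series=[
    {"dp": [0,-0.35,0.06],"angular": [0.003,0.002,0],"gripper": 10},
    {"dp": [0,-0.35,0.06],"angular": [0.003,0.002,0],"gripper": 10},
    {"dp": [0,-0.35,0.06],"angular": [0,0,0],"gripper": 10},
    {"dp": [0.02,-0.35,0.06],"angular": [0,0,0],"gripper": 10},
    {"dp": [0.02,-0.3,0.06],"angular": [0,0,0],"gripper": 10},
    {"dp": [0.02,-0.25,0.05],"angular": [0,0,0],"gripper": 10},
    {"dp": [0.02,-0.15,0.03],"angular": [0,0,0],"gripper": 10},
    {"dp": [0,-0.05,0.01],"angular": [0,0,0],"gripper": 10},
  ],
)

```text
clock: 7.15
position: [0.5966, -0.2356, 0.1475]
ee_rot: [0.709, -0.012, 0.705, 0.012]
contact_force: [-0.3, 0.6, -1.6]
width: 0.0207
```

```bash
python3 go.py j -.028 -.202 .075 0; python3 - <<'E'
from m import *
from scipy.spatial.transform import Rotation as Ro
s=get_state();d=get_image("wrist");w,x,y,z=s["ee_rot"]
T=np.eye(4);T[:3,:3]=Ro.from_quat([x,y,z,w]).as_matrix();T[:3,3]=s["position"];d["view"]=np.linalg.inv(T@d["mount"])
np.savez("w2.npz",**d);t=get_image("top");np.savez("top2.npz",**t)
cv2.imwrite("pics/w2.png",np.hstack([d["image"][:,100:500],cv2.resize(t["image"][95:229,270:404],(400,400))]))
E
```

```text
t 7.15 p [ 0.5966 -0.2356  0.1475] yaw 1.94 down [ 0.007 -0.    -1.   ] jig [-0.0301 -0.2083] F [-0.3  0.6 -1.6] w 0.0207 q [-0.49  0.42  1.49  0.    1.22 -0.52]
dp total units [0.604 0.052 0.014] turn units [-0.003  0.004  0.   ]
```

View pics/w2.png

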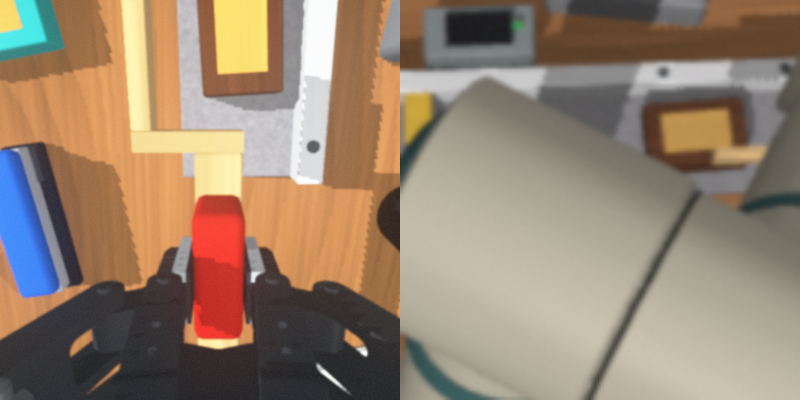

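The wrist view shows the stick held straight and level. The base's rear edge is at (242,92), ahead of the heel (row 130), and the fence is at right. I cross-check base and fence in this view.

```bash
python3 - <<'E'
from m import *
import numpy as np
O=np.array([.6187,-.0263]);th=np.radians(2.2);J=np.array([[np.cos(th),-np.sin(th)],[np.sin(th),np.cos(th)]])
d=dict(np.load("w2.npz"));P=cloud(d);Q=P.copy();Q[...,:2]=(P[...,:2]-O)@J
h,s,v=cv2.split(cv2.cvtColor(d["image"],cv2.COLOR_BGR2HSV));z=Q[...,2]
u=np.arange(640)[None,:]*np.ones((400,1))
m=(z>.034)&(z<.046)&(s>90)&(u>295)&(u<385);p=Q[m];print("base top n",m.sum(),"x",np.percentile(p[:,0],[1,5,95,99]).round(4),"ymin",np.percentile(p[:,1],[.5,2]).round(4),"z",np.median(p[:,2]).round(4))
for lo,hi in((-.128,-.115),(-.11,-.10)):
    q=p[(p[:,1]>lo)&(p[:,1]<hi)];print(" x range y",lo,hi,len(q),np.percentile(q[:,0],[2,98]).round(4) if len(q) else 0)
f=(z>.033)&(z<.044)&(s<60)&(v>150)&(u>385);p=Q[f]
for lo,hi in((-.19,-.16),(-.15,-.11)):
    q=p[(p[:,1]>lo)&(p[:,1]<hi)];print("fence x",len(q),np.percentile(q[:,0],[2,98]).round(4),np.median(q[:,2]).round(4))
print("fence rear y",np.percentile(p[:,1],[1]).round(4))
# stick: bar+heel at z~.12-.015
b=(z>.095)&(z<.15)&(s>60)&(s<150)&(v>120);p=Q[b];print("stick z",np.median(z[b]).round(4),"x",np.percentile(p[:,0],[1,99]).round(4))
hh=p[(p[:,1]<-.135)&(p[:,1]>-.16)];print("heel x",np.percentile(hh[:,0],[1,99]).round(4));c=p[p[:,1]>-.13];print("cheek x",np.percentile(c[:,0],[2,98]).round(4))
k=p[(p[:,0]>-.03)];print("heel face y",np.percentile(k[:,1],[98,99.5]).round(4))
E
```

```text
base top n 7626 x [-0.042  -0.0394  0.0127  0.0153] ymin [-0.13   -0.1286] z 0.0399
 x range y -0.128 -0.115 1460 [-0.04    0.0155]
 x range y -0.11 -0.1 1208 [-0.0406  0.0148]
fence x 886 [0.0338 0.0532] 0.0376
fence x 1576 [0.0338 0.0532] 0.0376
fence rear y [-0.1969]
stick z 0.1332 x [-0.0717 -0.0189]
heel x [-0.0719 -0.0195]
cheek x [-0.0716 -0.0618]
heel face y [-0.1504 -0.1503]
```

Sizes agree: fence face at 0.034 (expected 0.035), base top z 0.040, base rear at y −0.130, and heel and cheek as predicted with 16 mm cheek clearance. Next I descend, then close the heel gap.

>>> arm_command(
  series=[
    {"dp": [0.06,0.02,0],"angular": [-0.003,0.004,0],"gripper": 10},
    {"dp": [0.12,0.03,0],"angular": [0,0,0],"gripper": 10},
    {"dp": [0.15,0,0.005],"angular": [0,0,0],"gripper": 10},
    {"dp": [0.15,0,0.005],"angular": [0,0,0],"gripper": 10},
    {"dp": [0.15,0,0],"angular": [0,0,0],"gripper": 10},
    {"dp": [0.12,0,0],"angular": [0,0,0],"gripper": 10},
    {"dp": [0.05,0,0],"angular": [0,0,0],"gripper": 10},
    {"dp": [0,0,0],"angular": [0,0,0],"gripper": 10},
  ],
)

```text
clock: 8.25
position: [0.595, -0.2191, 0.0444]
ee_rot: [0.705, -0.015, 0.709, 0.018]
contact_force: [0.5, 0.2, -0.8]
width: 0.0211
```

```bash
python3 go.py j -.010 -.191 .042 0
```

```text
t 8.25 p [ 0.595  -0.2191  0.0444] yaw 2.67 down [-0.005  0.005 -1.   ] jig [-0.0311 -0.1917] F [ 0.5  0.2 -0.8] w 0.0211 q [-0.46  0.51  1.62  0.    1.01 -0.51]
dp total units [0.019 0.005 0.176] turn units [ 0.005 -0.003 -0.003]
```

>>> arm_command(
  series=[
    {"dp": [0.01,0,0.03],"angular": [0.004,-0.003,-0.003],"gripper": 10},
    {"dp": [0.01,0,0.03],"angular": [0,0,0],"gripper": 10},
    {"dp": [0,0,0.03],"angular": [0,0,0],"gripper": 10},
    {"dp": [0,0,0.03],"angular": [0,0,0],"gripper": 10},
    {"dp": [0,0,0.03],"angular": [0,0,0],"gripper": 10},
    {"dp": [0,0,0.03],"angular": [0,0,0],"gripper": 10},
    {"dp": [0,0,0.03],"angular": [0,0,0],"gripper": 10},
    {"dp": [0,0,0.02],"angular": [0,0,0],"gripper": 10},
  ],
)

```text
clock: 9.25
position: [0.6246, -0.2184, 0.0437]
ee_rot: [0.707, -0.015, 0.707, 0.014]
contact_force: [-1.7, -0.7, -0.8]
width: 0.0207
```

```bash
python3 go.py j .006 -.191 .042 0
```

```text
t 9.25 p [ 0.6246 -0.2184  0.0437] yaw 2.34 down [ 0.001 -0.001 -1.   ] jig [-0.0015 -0.1922] F [-1.7 -0.7 -0.8] w 0.0207 q [-0.44  0.54  1.56 -0.    1.03 -0.48]
dp total units [0.014 0.01  0.063] turn units [0.002 0.001 0.001]
```

>>> arm_command(
  series=[
    {"dp": [0.005,0,0.015],"angular": [0,0,0],"gripper": 10},
    {"dp": [0.005,0,0.015],"angular": [0,0,0],"gripper": 10},
    {"dp": [0,0,0.015],"angular": [0,0,0],"gripper": 10},
    {"dp": [0,0,0.01],"angular": [0,0,0],"gripper": 10},
    {"dp": [0,0,0.005],"angular": [0,0,0],"gripper": 10},
    {"dp": [0,0,0],"angular": [0,0,0],"gripper": 10},
    {"dp": [0,0,0],"angular": [0,0,0],"gripper": 10},
    {"dp": [0,0,0],"angular": [0,0,0],"gripper": 10},
  ],
)

```text
clock: 10.25
position: [0.6319, -0.2181, 0.0423]
ee_rot: [0.707, -0.015, 0.707, 0.014]
contact_force: [-0.6, -1.2, -1.0]
width: 0.0207
```

```bash
python3 go.py j .006 -.191 .042 0; cat > w.py <<'E'
import sys;from m import *
from scipy.spatial.transform import Rotation as Ro
O=np.array([.6187,-.0263]);th=np.radians(2.2);J=np.array([[np.cos(th),-np.sin(th)],[np.sin(th),np.cos(th)]])
s=get_state();d=get_image("wrist");w,x,y,z=s["ee_rot"]
T=np.eye(4);T[:3,:3]=Ro.from_quat([x,y,z,w]).as_matrix();T[:3,3]=s["position"];d["view"]=np.linalg.inv(T@d["mount"])
cv2.imwrite(f"pics/{sys.argv[1]}.png",d["image"]);P=cloud(d);Q=P.copy();Q[...,:2]=(P[...,:2]-O)@J
h,sa,v=cv2.split(cv2.cvtColor(d["image"],cv2.COLOR_BGR2HSV));z=Q[...,2]
f=(z>.033)&(z<.044)&(sa<60)&(v>130);m=(z>.035)&(z<.046)&(sa>90)&~f&(Q[...,0]>-.06)&(Q[...,0]<.05)&(abs(Q[...,1])<.14)
p=Q[m];q=Q[f]
y0=np.percentile(p[:,1],1);print("base rear y",y0.round(4),"front",np.percentile(p[:,1],99).round(4),"z",np.median(p[:,2]).round(4))
for a in(.005,.03,.05):
    k=p[abs(p[:,1]-y0-a)<.006];g=q[abs(q[:,1]-y0-a)<.006]
    print(" at +",a,"base x",np.percentile(k[:,0],[2,98]).round(4) if len(k) else None,"fence x",np.percentile(g[:,0],[2,98]).round(4) if len(g) else None)
E
python3 w.py w3
```

```text
t 10.25 p [ 0.6319 -0.2181  0.0423] yaw 2.35 down [ 0.    -0.001 -1.   ] jig [ 0.0059 -0.1922] F [-0.6 -1.2 -1. ] w 0.0207 q [-0.44  0.56  1.55 -0.    1.04 -0.48]
dp total units [0.003 0.01  0.001] turn units [0.002 0.    0.001]
base rear y -0.13 front -0.0825 z 0.0399
 at + 0.005 base x [-0.0253  0.0303] fence x [0.0337 0.0531]
 at + 0.03 base x [-0.0255  0.0307] fence x [0.0338 0.1028]
 at + 0.05 base x [-0.0255  0.0308] fence x [0.0337 0.1037]
```

View pics/w3.png

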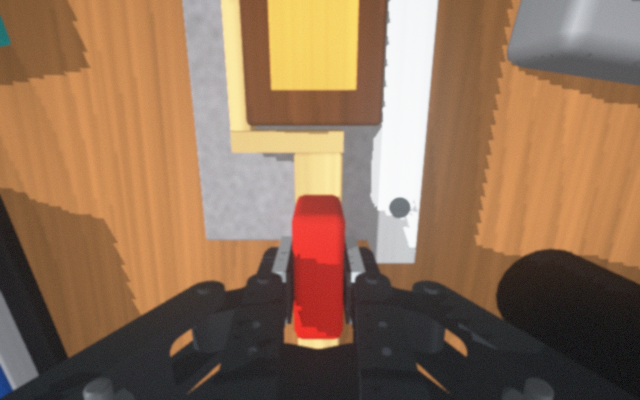

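The base is now parallel to the fence: near side −0.0255 at all stations, far side within ~2 mm of the fence, and force ~1 N. In the picture the cheek lies along the left side and the heel at row 130 is just behind the rear edge. Next I press 1–2 mm more and feed.

>>> arm_command(
  series=[
    {"dp": [0,0,0.012],"angular": [0,0,0],"gripper": 10},
    {"dp": [0,0.04,0],"angular": [0,0,0],"gripper": 10},
    {"dp": [0,0.08,0],"angular": [0,0,0],"gripper": 10},
    {"dp": [0,0.1,0],"angular": [0,0,0],"gripper": 10},
    {"dp": [0,0.1,0],"angular": [0,0,0],"gripper": 10},
    {"dp": [0,0.1,0],"angular": [0,0,0],"gripper": 10},
    {"dp": [0,0.08,0],"angular": [0,0,0],"gripper": 10},
    {"dp": [0,0.04,0],"angular": [0,0,0],"gripper": 10},
  ],
)

```text
clock: 11.3
position: [0.6299, -0.1495, 0.0422]
ee_rot: [0.707, -0.016, 0.707, 0.014]
contact_force: [-1.8, -2.2, -1.9]
width: 0.0208
```

```bash
python3 go.py j .007 -.03 .042 0;python3 w.py w4
```

```text
t 11.3 p [ 0.6299 -0.1495  0.0422] yaw 2.41 down [-0.001 -0.003 -1.   ] jig [ 0.0065 -0.1235] F [-1.8 -2.2 -1.9] w 0.0208 q [-0.34  0.53  1.6  -0.    1.01 -0.38]
dp total units [-0.     0.779  0.007] turn units [ 0.002 -0.001  0.002]
base rear y -0.0955 front -0.014 z 0.0399
 at + 0.005 base x [-0.0031  0.0148] fence x [0.0337 0.1029]
 at + 0.03 base x [-0.0245  0.0309] fence x [0.0337 0.1064]
 at + 0.05 base x [-0.0248  0.0312] fence x [0.0338 0.1091]
```

>>> arm_command(
  series=[
    {"dp": [0,0.06,0.006],"angular": [0,0,0],"gripper": 10},
    {"dp": [0,0.12,0.004],"angular": [0,0,0],"gripper": 10},
    {"dp": [0,0.12,0.002],"angular": [0,0,0],"gripper": 10},
    {"dp": [0,0.12,0.002],"angular": [0,0,0],"gripper": 10},
    {"dp": [0,0.12,0.002],"angular": [0,0,0],"gripper": 10},
    {"dp": [0,0.1,0.002],"angular": [0,0,0],"gripper": 10},
    {"dp": [0,0.08,0],"angular": [0,0,0],"gripper": 10},
    {"dp": [0,0.04,0],"angular": [0,0,0],"gripper": 10},
  ],
)

```text
clock: 12.35
position: [0.6264, -0.0552, 0.0423]
ee_rot: [0.705, -0.018, 0.708, 0.013]
contact_force: [-2.3, -4.3, 0.7]
width: 0.0206
```

```bash
python3 go.py j .007 .002 .042 0;python3 w.py w5
```

```text
t 12.35 p [ 0.6264 -0.0552  0.0423] yaw 2.47 down [-0.004 -0.007 -1.   ] jig [ 0.0066 -0.0292] F [-2.3 -4.3  0.7] w 0.0206 q [-0.19  0.51  1.64 -0.01  1.   -0.23]
dp total units [0.001 0.26  0.005] turn units [ 0.003 -0.003  0.004]
base rear y -0.0012 front 0.0803 z 0.0399
 at + 0.005 base x [-0.0029  0.0147] fence x [0.0335 0.0529]
 at + 0.03 base x [-0.0248  0.0309] fence x [0.0334 0.0529]
 at + 0.05 base x [-0.0249  0.0311] fence x [0.0332 0.0529]
```

>>> arm_command(
  series=[
    {"dp": [0,0.04,0.005],"angular": [0,0,0.002],"gripper": 10},
    {"dp": [0,0.05,0.002],"angular": [0,0,0.002],"gripper": 10},
    {"dp": [0,0.05,0],"angular": [0,0,0],"gripper": 10},
    {"dp": [0,0.05,0],"angular": [0,0,0],"gripper": 10},
    {"dp": [0,0.04,0],"angular": [0,0,0],"gripper": 10},
    {"dp": [0,0.02,0],"angular": [0,0,0],"gripper": 10},
    {"dp": [0,0.01,0],"angular": [0,0,0],"gripper": 10},
    {"dp": [0,0,0],"angular": [0,0,0],"gripper": 10},
  ],
)

```text
clock: 13.4
position: [0.6251, -0.0229, 0.042]
ee_rot: [0.705, -0.015, 0.709, 0.015]
contact_force: [-3.1, -4.2, -0.6]
width: 0.0206
```

```bash
python3 go.py j .007 .002 .042 0;python3 w.py w6
```

```text
t 13.4 p [ 0.6251 -0.0229  0.042 ] yaw 2.46 down [-0.006 -0.001 -1.   ] jig [0.0066 0.0032] F [-3.1 -4.2 -0.6] w 0.0206 q [-0.15  0.51  1.65 -0.    1.   -0.19]
dp total units [-0.    -0.01   0.004] turn units [ 0.003 -0.004  0.001]
base rear y 0.0312 front 0.1127 z 0.04
 at + 0.005 base x [-0.0031  0.0148] fence x [0.0335 0.0528]
 at + 0.03 base x [-0.0248  0.0308] fence x [0.0333 0.0529]
 at + 0.05 base x [-0.0249  0.031 ] fence x [0.0331 0.0527]
```

View pics/w6.png

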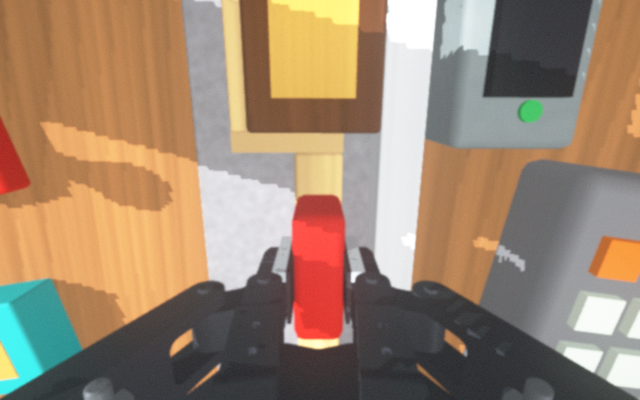

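Heel and cheek are both on the base. The force is still only sliding level, so I nudge on in ~1 mm steps until it rises at the stop.

>>> arm_command(
  series=[
    {"dp": [0,0.01,0],"angular": [0,0,0],"gripper": 10},
    {"dp": [0,0.01,0],"angular": [0,0,0],"gripper": 10},
    {"dp": [0,0.01,0],"angular": [0,0,0],"gripper": 10},
    {"dp": [0,0,0],"angular": [0,0,0],"gripper": 10},
    {"dp": [0,0,0],"angular": [0,0,0],"gripper": 10},
    {"dp": [0,0,0],"angular": [0,0,0],"gripper": 10},
    {"dp": [0,0,0],"angular": [0,0,0],"gripper": 10},
    {"dp": [0,0,0],"angular": [0,0,0],"gripper": 10},
  ],
)

```text
clock: 14.45
position: [0.6251, -0.0228, 0.0422]
ee_rot: [0.705, -0.017, 0.709, 0.013]
contact_force: [-3.2, -3.5, 0.7]
width: 0.0204
```

```bash
python3 go.py j .007 .002 .042 0; python3 - <<'E'
from m import *
d=get_image("side");np.savez("s7.npz",**d);t=get_image("top")
cv2.imwrite("pics/s7.png",np.hstack([cv2.resize(d["image"][130:270,330:490],(480,420),interpolation=2),cv2.resize(t["image"][90:230,210:330],(320,420),interpolation=2)[:,:320]]))
E
```

```text
t 14.45 p [ 0.6251 -0.0228  0.0422] yaw 2.49 down [-0.006 -0.006 -1.   ] jig [0.0066 0.0033] F [-3.2 -3.5  0.7] w 0.0204 q [-0.14  0.5   1.65 -0.01  1.   -0.18]
dp total units [ 0.002 -0.011  0.003] turn units [ 0.003 -0.004  0.004]
```

View pics/s7.png

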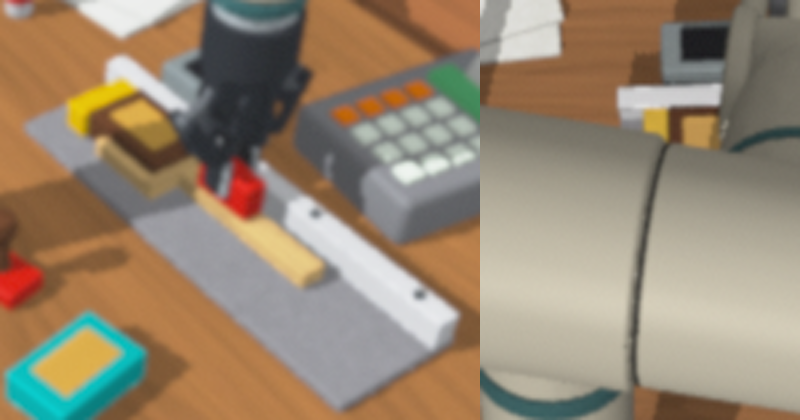

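The stick did not advance under further commands. The side view shows the base butted against the yellow stop and flush with the fence, and the top view shows no gap at (665,125). Now I back off diagonally, then lift.

>>> arm_command(
  series=[
    {"dp": [0,-0.03,-0.03],"angular": [0,0,0],"gripper": 10},
    {"dp": [0,-0.06,-0.06],"angular": [0,0,0],"gripper": 10},
    {"dp": [0,-0.08,-0.08],"angular": [0,0,0],"gripper": 10},
    {"dp": [0,-0.04,-0.05],"angular": [0,0,0],"gripper": 10},
    {"dp": [-0.1,0,0],"angular": [0,0,0],"gripper": 10},
    {"dp": [-0.2,0,0],"angular": [0,0,0],"gripper": 10},
    {"dp": [-0.25,0,0],"angular": [0,0,0],"gripper": 10},
    {"dp": [-0.2,0,0],"angular": [0,0,0],"gripper": 10},
  ],
)

```text
clock: 15.55
position: [0.5999, -0.0485, 0.1355]
ee_rot: [0.706, -0.014, 0.708, 0.014]
contact_force: [0.6, 0.3, -1.5]
width: 0.0209
```

```bash
python3 go.py w .445 .26 .12 2.2
```

```text
t 15.55 p [ 0.5999 -0.0485  0.1355] yaw 2.24 down [-0.002 -0.001 -1.   ] jig [-0.0196 -0.0215] F [ 0.6  0.3 -1.5] w 0.0209 q [-0.2   0.38  1.59 -0.    1.17 -0.23]
dp total units [ 0.131  2.619 -1.189] turn units [ 0.    -0.001  0.   ]
```

>>> arm_command(
  series=[
    {"dp": [0,0.1,-0.1],"angular": [0,0,0],"gripper": 10},
    {"dp": [0,0.3,-0.2],"angular": [0,0,0],"gripper": 10},
    {"dp": [0,0.4,-0.2],"angular": [0,0,0],"gripper": 10},
    {"dp": [0.03,0.45,-0.2],"angular": [0,0,0],"gripper": 10},
    {"dp": [0.03,0.45,-0.2],"angular": [0,0,0],"gripper": 10},
    {"dp": [0.03,0.4,-0.15],"angular": [0,0,0],"gripper": 10},
    {"dp": [0.03,0.3,-0.1],"angular": [0,0,0],"gripper": 10},
    {"dp": [0,0.15,-0.04],"angular": [0,0,0],"gripper": 10},
  ],
)

```text
clock: 16.55
position: [0.4317, 0.2617, 0.1183]
ee_rot: [0.705, -0.012, 0.709, 0.013]
contact_force: [0.0, 0.1, -1.7]
width: 0.0207
```

```bash
python3 go.py w .445 .26 .029 2.2; python3 - <<'E'
from m import *
t=get_image("top");np.savez("t8.npz",**t);im=t["image"]
P=cloud(t);O=np.array([.6187,-.0263]);th=np.radians(2.2);J=np.array([[np.cos(th),-np.sin(th)],[np.sin(th),np.cos(th)]]);Q=(P[...,:2]-O)@J
h,s,v=cv2.split(cv2.cvtColor(im,cv2.COLOR_BGR2HSV));z=P[...,2]
b=(h>12)&(h<28)&(s>110)&(v>120)&(Q[...,0]>-.03)&(Q[...,0]<.03)&(Q[...,1]>.05)&(Q[...,1]<.143);b[:,:280]&=True
m=np.zeros_like(b);ij=np.argwhere(b);print(b.sum(),Q[b].mean(0))
cv2.imwrite("pics/t8.png",np.hstack([cv2.resize(im[95:175,255:355],(500,400),interpolation=2),cv2.resize(im[160:360,60:210],(300,400))]))
E
```

```text
t 16.55 p [0.4317 0.2617 0.1183] yaw 2.03 down [-0.006  0.001 -1.   ] jig [-0.1758  0.295 ] F [ 0.   0.1 -1.7] w 0.0207 q [0.41 0.27 1.82 0.   1.06 0.37]
dp total units [ 0.743 -0.019  0.114] turn units [-0.002 -0.004 -0.   ]
292 [0.00443964 0.11043016]
```

View pics/t8.png

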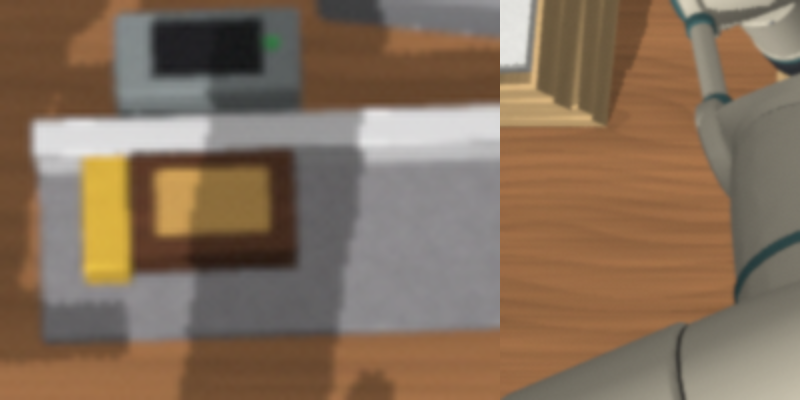

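The top crop shows the base butted against the stop at (132,215) and flush with the fence. Now I lay the stick down near its first place.

>>> arm_command(
  series=[
    {"dp": [0.06,0,0],"angular": [0,-0.004,0],"gripper": 10},
    {"dp": [0.12,0,0.05],"angular": [0,0,0],"gripper": 10},
    {"dp": [0.12,0,0.03],"angular": [0,0,0],"gripper": 10},
    {"dp": [0.12,0,0],"angular": [0,0,0],"gripper": 10},
    {"dp": [0.12,0,0],"angular": [0,0,0],"gripper": 10},
    {"dp": [0.08,0,0],"angular": [0,0,0],"gripper": 10},
    {"dp": [0.04,0,0],"angular": [0,0,0],"gripper": 10},
    {"dp": [0,0,0],"angular": [0,0,0],"gripper": 10},
  ],
)

```text
clock: 17.6
position: [0.4399, 0.2593, 0.0302]
ee_rot: [0.705, -0.011, 0.709, 0.011]
contact_force: [-0.4, 0.5, -1.6]
width: 0.0207
```

```bash
python3 go.py w .44 .26 .029 2.2
```

```text
t 17.6 p [0.4399 0.2593 0.0302] yaw 1.75 down [-0.006 -0.001 -1.   ] jig [-0.1677  0.2923] F [-0.4  0.5 -1.6] w 0.0207 q [0.4  0.38 1.92 0.   0.84 0.36]
dp total units [0.01  0.006 0.001] turn units [-0.005 -0.004  0.   ]
```

>>> arm_command(
  series=[
    {"dp": [0.008,0,0],"angular": [0,-0.004,0],"gripper": 10},
    {"dp": [0.006,0,0],"angular": [0,0,0],"gripper": 10},
    {"dp": [0,0,0],"angular": [0,0,0],"gripper": 10},
    {"dp": [0,0,0],"angular": [0,0,0],"gripper": 24},
    {"dp": [0,0,0],"angular": [0,0,0],"gripper": 35},
    {"dp": [0,0,0],"angular": [0,0,0],"gripper": 50},
    {"dp": [0,0,0],"angular": [0,0,0],"gripper": 60},
    {"dp": [0,0,0],"angular": [0,0,0],"gripper": 60},
  ],
)

```text
clock: 18.6
position: [0.4414, 0.2602, 0.0304]
ee_rot: [0.709, -0.01, 0.705, 0.011]
contact_force: [-0.2, 0.2, 0.8]
width: 0.0601
```

>>> arm_command(
  series=[
    {"dp": [-0.06,0,0],"angular": [0,0,0],"gripper": 60},
    {"dp": [-0.15,0,0],"angular": [0,0,0],"gripper": 60},
    {"dp": [-0.2,0,0],"angular": [0,0,0],"gripper": 60},
    {"dp": [-0.2,0,0],"angular": [0,0,0],"gripper": 60},
    {"dp": [-0.2,0,0],"angular": [0,0,0],"gripper": 60},
    {"dp": [-0.15,0,0],"angular": [0,0,0],"gripper": 60},
    {"dp": [-0.05,0,0],"angular": [0,0,0],"gripper": 60},
    {"dp": [0,0,0],"angular": [0,0,0],"gripper": 60},
  ],
)

```text
clock: 19.6
position: [0.4406, 0.2599, 0.1577]
ee_rot: [0.709, -0.01, 0.705, 0.011]
contact_force: [0.1, -0.5, -0.1]
width: 0.0599
```

```bash
python3 go.py; python3 - <<'E'
from m import *
from scipy.spatial.transform import Rotation as Ro
s=get_state();d=get_image("wrist");w,x,y,z=s["ee_rot"]
T=np.eye(4);T[:3,:3]=Ro.from_quat([x,y,z,w]).as_matrix();T[:3,3]=s["position"];d["view"]=np.linalg.inv(T@d["mount"])
P=cloud(d);h,sa,v=cv2.split(cv2.cvtColor(d["image"],cv2.COLOR_BGR2HSV));red=((h<6)|(h>174))&(sa>170)&(v>80)
m=red&(np.hypot(P[...,0]-.44,P[...,1]-.26)<.05)&(P[...,2]>.046);print("grip top z",np.percentile(P[m][:,2],[5,50,95]).round(4),rect(d,m,.052))
b=(P[...,2]>.008)&(P[...,2]<.03)&(P[...,0]>.37)&(P[...,0]<.47)&~red;q=P[b];print("bar z by y",[(round(a,2),np.median(q[abs(q[:,1]-a)<.02][:,2]).round(4)) for a in(.19,.31,.36)if (abs(q[:,1]-a)<.02).any()])
t=get_image("top");cv2.imwrite("pics/f.png",np.hstack([d["image"][:,120:520],cv2.resize(t["image"][100:180,250:330],(400,400),interpolation=2)]))
E
```

```text
t 19.6 p [0.4406 0.2599 0.1577] yaw 1.76 down [ 0.006  0.002 -1.   ] jig [-0.167   0.2928] F [ 0.1 -0.5 -0.1] w 0.0599 q [ 0.4   0.23  1.76 -0.    1.14  0.37]
grip top z [0.0494 0.0514 0.0526] [4.40200e-01 2.59700e-01 5.81000e-02 2.05000e-02 9.11333e+01]
bar z by y [(0.19, np.float64(0.0157)), (0.31, np.float64(0.0156)), (0.36, np.float64(0.0155))]
```

View pics/f.png

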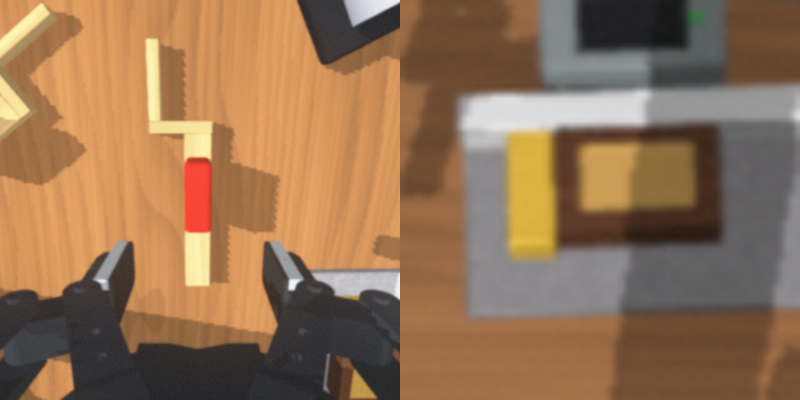

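The stick lies flat and released on the desk: its bar is level at z 0.0156 and its grip top is at 0.051. The base is flush at fence and stop ((557,185) in the right crop). Handing in.

```bash
python3 -c "
from rig import sign_off;print(sign_off())"
```

```text
the job is handed in; nothing more can be done
None
```

I used the push stick farther from the robot to close the base up to the fence near where it lay and feed it along the fence to the yellow stop. I then laid the stick flat on the desk and let go. The job was handed in at about 20 s of the 51 s allowed, and `sign_off` gives no verdict.

**Last checks:**
- **Base:** the final top view shows it flush with the fence and against the stop. While it was being fed, its sides stayed parallel to the fence. The measured gap to the fence was up to about 2 mm, which is as fine as the calibration allows.
- **At the stop:** further 1 mm commands no longer moved the stick. The wrist force stayed at 3–4 N, about the same as while sliding, so contact with the stop rests on the blocked motion and the pictures rather than on a force rise.
- **Stick:** level along its whole length (bar top at z ≈ 0.0156 m, grip top ≈ 0.051 m), well off the board. The gripper is open about 13 cm above it and touching nothing.
- **Disagreement:** a rough colour measurement of the brass plate put the base centre at y ≈ 0.110 m instead of 0.105 m. That mask may have been skewed by shadow or the stop. The stick's position at the stop put it at about 0.106 m, and both are within the 0.093–0.112 m limit.

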